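# Point out the open reagent bottle and its lost cap

### The arm

A 6-joint arm with a two-finger parallel gripper is mounted at the origin on the work surface. World frame = base frame: x ahead of the robot, y to its left, z up, the work surface at z = 0. Lengths are in m, angles in rad, forces in N, time in s.
With the tool pointing down it reaches from about 0.425 to 0.95 m from the base axis. Payload 3.5 kg.
Tool frame: the origin (TCP) lies midway between the tips of the shut fingers; the grasp point (between the pads) lies 19 mm behind it (ctrl.pinch_z is the distance from the TCP to the grasp point, in m); z points along the fingers, y is the line along which they close (so a half turn about z gives the same grasp; the last joint's range is limited). The gripper opens to 85 mm and grips with 20 to 120 N. Pads are 22 mm wide; open, the fingers measure 114 mm over their backs; the gripper's body (76 mm by 85 mm) begins 54 mm behind the grasp point. The pads swing forward as they close: fully open they stand 13 mm farther back than shut.
Start: joints at [1.143, 0.286, 1.577, -0, 1.279, -0.15], TCP at [0.185, 0.649, 0.209] pointing down, gripper open.
Joint ranges: [-2.77, 2.77], [-0.9, 2.22], [0.21, 2.48], [-1.53, 4.67], [0.24, 2.81], [-2.84, 2.84]. Speed limits (rad/s): [2.79, 2.79, 3.14, 3.14, 3.14, 3.14].

### API

Orientations are given as a unit quaternion [x, y, z, w].
In Python, from plant import get_state, viewer, sign_off, ctrl gives the robot as it stands. The module is installed in compiled form; this text tells all that it offers.
- The arm moves only by the shell command python3 -m handwheel 'ROWS' [FORCE]. ROWS is JSON, a list that holds one entry, the list of rows, each a list of 5 numbers: the finger opening in m, from 0 to 0.0854, then the shift along the tool's x, y, z in m, then the turn about the tool's z in degrees. In form: [[[claw, x, y, z, spin], ...]]. A call has 1 to 12 rows; each row shifts and turns the commanded pose from where the row before left it, along the tool's axes as they then stand; what a row does not reach is not made up. A row lasts 1/12 s, in which the tool goes at most 41.7 mm and 7.16 degrees, less where a joint would pass 70% of its speed; a pose out of reach is approached as far as the arm can. A call is refused whole if a number of a shift passes 0.0417 or a number of a turn 7.16, either way. A call with a gripper value outside its range is refused whole. The fingers move at their own pace and stop on an object; FORCE is the grip in N (left out, the last holds). Time passes only in rows, so rows that do not move let the fingers close. It gives the time, the measured TCP pose, the force, the opening and the grip force at its end, in the units of the state.
- get_state(): the state, without advancing time (a new reading comes with each control period).
- viewer.read_camera(name): name is "scene" or "top" or "wrist"; returns the picture (384x512x3 uint8, blue, green, red); there is no depth.
- viewer.camera_params(name): a dict with "fov_y" (degrees; the focal length in pixels is half the picture's height over the tangent of half this angle, whatever the lens; pixels are square), "cx", "cy" (the principal point, pixels), "xyz" and "attitude" of the camera in the world; the wrist camera has in their place "hand_eye" (4x4, takes a point from camera to tool coordinates, whose origin is the TCP and whose axes are the flange's). Camera axes: x right, y up, looking along -z (the intrinsics and any distortion apply to the point x, -y, -z); pixel columns grow to the right and rows downward; lengths in m; the calibration is good to about 2 mm. The wrist camera is an equidistant fisheye: a pixel r from the principal point sees the ray r / f radians off the axis. A picture is of the moment at which its call begins: read the wrist's pose just before it. camera_params takes no time and is no camera call.
- sign_off(): hands the job in; it is judged then, once.
Trained networks look in the newest picture that a camera, given by its name, has taken for a name from the list of things; names that differ only in an ending like _2 or _b are one class to them, and where a whole thing is asked for, a point or a joint stands for the part that bears it (a point fixed in the world has none). Each returns a list of dicts, best first, with "confidence" (0 to 1); they miss things now and then, are a little off and sometimes report something else, mostly with a low value. They report only what shows in the picture. A call takes as long as a camera call.
- viewer.look_for(camera, name): "extent" ([left, top, width, height] as shares, 0 to 1, of the picture: columns of its width, rows of its height, round what is visible of it).
- viewer.outline_of(camera, name): "mask" (384x512 bool, what is visible of it) and "extent" ([left, top, width, height] as shares, 0 to 1, of the picture: columns of its width, rows of its height, round what is visible of it).
- viewer.pinpoint(camera, name): "xy" ([column, row] as shares, 0 to 1, of the picture: columns of its width, rows of its height: a listed point, or the origin of a listed thing).
The state is a dict: "time": time; "qpos": joint angles; "dq": joint speeds; "joint_efforts": joint torques, N m; "eef_pos": TCP position; "tcp_rot": TCP orientation; "contact_force": force on the tool from outside, world axes, zero at the start; "wrist_torque": the same for the moment, N m; "opening": opening from 0.0 (shut) to 1.0 (fully open); "finger_force": force on a finger pad.
Only numpy, scipy, OpenCV 4.12 (cv2) and the standard library are available. Lean on these libraries where they do the work, as an engineer would, in place of code of your own. Each camera call takes 0.05 s, during which the arm holds its last target. There are 200 camera calls.

### The job

One reagent bottle in the grey tray has lost its screw cap: report it to the sensor bar. With the fingers pointing down, point at the mouth of the open bottle from about 3 cm above it and keep still there for a good two seconds, then point in the same way at the loose cap lying on the bench for two seconds, and then push the larger of the console's two round keys fully down, let it come up and draw clear. Do not touch or move the bottles or the cap, and do not press the small key.

Things in the scene. Friction and masses are not known exactly. Their poses are not given: they have to be found in the camera images.
- open_bottle_top (a point): The open bottle: a white round plastic reagent bottle, 48 mm across, 68 mm tall, with a bare narrow neck 25 mm across and no cap. The point is the centre of its mouth's rim, 68 mm above the bottle's foot; its z axis points up. It stands loose (about 90 g) in one of the four compartments of the tray, whose floor is 4 mm above the bench; which one varies.
- bottle_a_top (a point): Another reagent bottle of the same size, but capped: a black screw cap 34 mm across and 18 mm high tops it, 72 mm above the bottle's foot. The point is the centre of the cap's top. Loose, about 90 g; not to be touched.
- bottle_b_top (a point): Another reagent bottle of the same size, but capped: a black screw cap 34 mm across and 18 mm high tops it, 72 mm above the bottle's foot. The point is the centre of the cap's top. Loose, about 90 g; not to be touched.
- bottle_c_top (a point): Another reagent bottle of the same size, but capped: a black screw cap 34 mm across and 18 mm high tops it, 72 mm above the bottle's foot. The point is the centre of the cap's top. Loose, about 90 g; not to be touched.
- lost_cap_top (a point): The lost cap: a black disc 34 mm across and 18 mm high lying flat on the bench between the tray and the console. The point is the centre of its top face; z up. Loose, about 12 g; not to be touched.
- tray: Fixed dark grey plastic tray, 200 x 200 mm, 22 mm high, walls 4 mm, divided two by two; one bottle in each compartment, about 96 mm apart centre to centre. Origin: centre of its underside, on the bench; x and y axes along its sides.
- console: Fixed low white console, 110 mm (its x) x 140 mm (its y), 22 mm high, with two round white push keys on top, each in a black housing. Origin: centre of its underside, on the bench. The large key is 32 mm along its +y from the centre, the small key 40 mm along -y.
- report_key_top (a point): Centre of the top face of the large round key, 44 mm across, 40 mm above the bench, standing 6 mm proud of its black housing (60 mm across). It is pressed straight down until about flush with the housing.
- report_key (a joint): Travel of the large key in m: 0 up, 0.006 fully down. A spring key: fully down takes about 5 N, and it comes back up by itself when let go. It counts as pressed beyond 0.0045.
- start_key_top (a point): Centre of the top face of the small round key, 22 mm across, not to be pressed.
- start_key (a joint): Travel of the small key in m: 0 up, 0.006 fully down; not to be pressed.

How it is judged:
By the outcome, as a careful person would: the job done as asked, in the order asked, and still so for the second after the job is handed in, with the robot touching nothing.
It also fails if it takes over 53 s, if anything falls off the work surface, if the arm or the gripper's body presses on something with over 40 N, if the wrist force passes 120 N, or if a joint passes its speed limit or range.

## Working session

There is one attempt and no reset: what is moved stays moved. The work goes in short steps, Python scripts to look and compute and a shell command to move; the robot and the scene stay as the last step left them, time stands still between calls to the robot, and variables do not carry over. Pictures are saved under pics/ and viewed, at most 10 in all, crops included, and the job is handed in when it is done.

```bash
mkdir -p pics; cat > h.py <<'E'
import numpy as np, cv2
from scipy.spatial.transform import Rotation as R
from plant import get_state, viewer, ctrl
def ray(cam,u,v):
    p=viewer.camera_params(cam); f=192/np.tan(np.radians(p["fov_y"])/2)
    d=np.array([(u-p["cx"])/f,-(v-p["cy"])/f,-1.0])
    if cam=="wrist":
        a=np.array([u-p["cx"],v-p["cy"]]); r=np.hypot(*a); t=r/f
        d=np.array([np.sin(t)*a[0]/max(r,1e-9),-np.sin(t)*a[1]/max(r,1e-9),-np.cos(t)])
        H=np.array(p["hand_eye"]); s=get_state(); q=R.from_quat(s["tcp_rot"])
        return q.apply(H[:3,3])+s["eef_pos"], q.apply(H[:3,:3]@d)
    A=np.array(p["attitude"]); A=R.from_quat(A).as_matrix() if A.size==4 else A
    return np.array(p["xyz"]), A@d
def at_z(cam,xy,z):
    o,d=ray(cam,xy[0]*512,xy[1]*384); return o+d*(z-o[2])/d[2]
def to_tool(p):
    s=get_state(); return R.from_quat(s["tcp_rot"]).inv().apply(np.array(p)-s["eef_pos"])
Z=dict(open_bottle_top=.072,bottle_a_top=.076,lost_cap_top=.018,report_key_top=.040,start_key_top=.040)
E
python3 - <<'E'
from h import *
s=get_state(); print(s)
for c in("top","scene"):
    p=viewer.camera_params(c); print(c,p)
    cv2.imwrite(f"pics/{c}0.png",viewer.read_camera(c))
    for n,z in Z.items():
        for r in viewer.pinpoint(c,n)[:5]: print(c,n,round(r["confidence"],2),np.round(np.array(r["xy"])*[512,384],1),at_z(c,r["xy"],z).round(4))
E
```

```text
{'time': 0.0, 'qpos': array([ 1.14298013e+00,  2.87230852e-01,  1.57818768e+00,  8.10126980e-06,
        1.27858647e+00, -1.49999506e-01]), 'dq': array([ 0.00119564,  0.00116263,  0.00109971, -0.00075192,  0.00052518,
       -0.00147496]), 'joint_efforts': array([-2.17748944e-03, -4.05978084e+01, -2.92628253e+01, -1.80929464e-04,
        5.85545087e-03,  1.13645490e-05]), 'eef_pos': array([0.18479341, 0.64847113, 0.20719799]), 'tcp_rot': array([ 1.38463115e-01,  9.90366857e-01, -1.15507754e-03, -3.47361663e-04]), 'contact_force': array([-0.19387767, -0.50628044, -0.35826451]), 'wrist_torque': array([-0.05038497, -0.02735357,  0.03596006]), 'finger_force': 0.0, 'opening': 1.003542277550194}
top {'fov_y': 50.169913320722884, 'cx': 250.11939114694852, 'cy': 193.91927447018745, 'xyz': array([ 0.40850533, -0.03188476,  0.90111397]), 'attitude': array([-0.07086055,  0.06712089,  0.71160258, -0.6957696 ])}
top open_bottle_top 0.78 [129.6 212.8] [0.539  0.2182 0.072 ]
top bottle_a_top 0.82 [138.4 168.1] [0.632 0.202 0.076]
top lost_cap_top 0.5 [276.5 232.4] [ 0.4976 -0.084   0.018 ]
top repo
[... 255 characters left out ...]
y': 44.37461898131553, 'cx': 258.73193701908485, 'cy': 199.28932147489218, 'xyz': array([ 0.96771486, -0.43925728,  0.82088548]), 'attitude': array([0.30427223, 0.12763104, 0.3388911 , 0.88106841])}
scene open_bottle_top 0.7 [317.7 138.8] [0.5368 0.2084 0.072 ]
scene bottle_a_top 0.75 [348.2 162.7] [0.6331 0.1905 0.076 ]
scene lost_cap_top 0.51 [215.2 224.1] [ 0.5018 -0.0874  0.018 ]
scene lost_cap_top 0.31 [161.3 304.9] [ 0.559 -0.283  0.018]
scene report_key_top 0.96 [167.  283.6] [ 0.545 -0.252  0.04 ]
scene report_key_top 0.49 [348.4 163.3] [0.6183 0.2197 0.04  ]
scene start_key_top 0.45 [136.7 310.6] [ 0.5459 -0.3241  0.04  ]
scene start_key_top 0.33 [316.2 181.8] [0.5981 0.1287 0.04  ]
```

```bash
python3 -c "
import cv2,numpy as np
a=cv2.imread('pics/top0.png');b=cv2.imread('pics/scene0.png')
cv2.imwrite('pics/both.png',np.vstack([a[120:384],b[60:384]]))"
```

```text
(no output)
```

View pics/both.png

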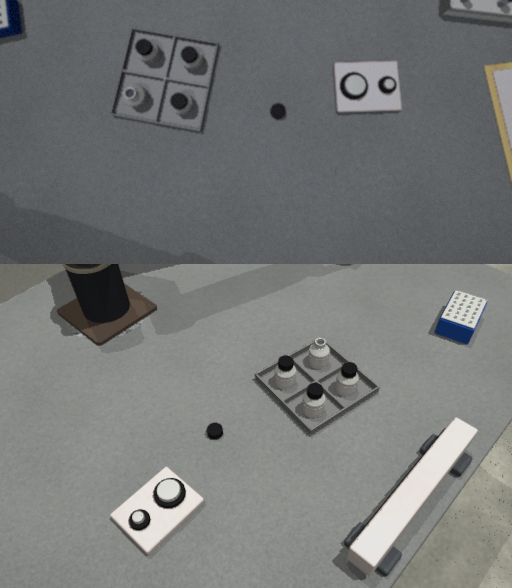

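The top view shows the open bottle at (130,213), the cap at (278,231), the large key at (353,205) and the small key at (388,205). The network points agree with these. I'll move above the open bottle with the fingers shut.

```bash
python3 -m handwheel '[[[0,-0.03,-0.021,0,0],[0,-0.03,-0.021,0,0],[0,-0.03,-0.021,0,0],[0,-0.03,-0.021,0,0],[0,-0.03,-0.021,0,0],[0,-0.03,-0.021,0,0],[0,-0.03,-0.021,0,0],[0,-0.03,-0.021,0,0],[0,-0.03,-0.021,0,0],[0,-0.03,-0.021,0,0],[0,-0.03,-0.021,0,0],[0,-0.03,-0.021,0,0]]]'
python3 -m handwheel '[[[0,-0.03,-0.021,0,0],[0,-0.03,-0.021,0,0],[0,-0.02,-0.015,0.01,0],[0,-0.01,-0.007,0.01,0],[0,0,0,0,0],[0,0,0,0,0]]]'
cat > look.py <<'E'
from h import *
import sys
print(np.round(get_state()["eef_pos"],4))
cv2.imwrite(f"pics/{sys.argv[1]}.png",viewer.read_camera("wrist"))
for n in sys.argv[2:]:
    for r in viewer.pinpoint("wrist",n)[:3]:
        w=at_z("wrist",r["xy"],Z[n]); print(n,round(r["confidence"],2),np.round(np.array(r["xy"])*[512,384],1),w.round(4),"tool",to_tool(w).round(4))
E
python3 look.py w1 open_bottle_top bottle_a_top
```

```text
time: 1.6
eef_pos: [0.4631, 0.3066, 0.209]
tcp_rot: [0.138, 0.99, 0.0, 0.0]
contact_force: [0.7, 0.6, 0.3]
opening: -0.001
finger_force: 0.0
time: 2.1
eef_pos: [0.5301, 0.2219, 0.1873]
tcp_rot: [0.139, 0.99, -0.0, -0.002]
contact_force: [-0.4, 0.3, 0.1]
opening: 0.002
finger_force: 0.0
[0.5301 0.2219 0.1873]
open_bottle_top 0.97 [257.6 187.1] [0.5391 0.2191 0.072 ] tool [-0.0097 -0.0015  0.1166]
open_bottle_top 0.4 [179.6 279.2] [0.6227 0.1005 0.072 ] tool [-0.1225 -0.0928  0.1165]
```

View pics/w1.png

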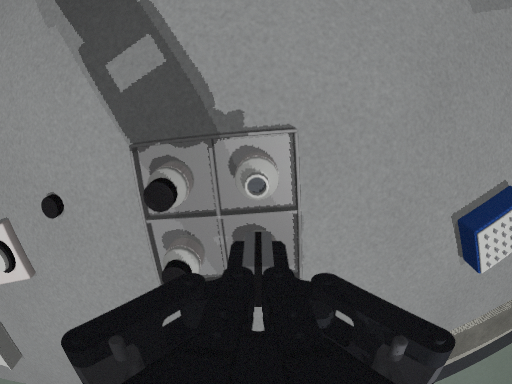

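The wrist view shows the open mouth at (257,186), as the network reports, and the triangulated point agrees with the top camera. I'll descend to about 3 cm above it.

```bash
python3 -m handwheel '[[[0,-0.005,-0.001,0.015,0],[0,-0.005,-0.001,0.02,0],[0,0,0,0.02,0],[0,0,0,0.015,0],[0,0,0,0.01,0],[0,0,0,0.004,0],[0,0,0,0,0],[0,0,0,0,0]]]'
python3 look.py w2 open_bottle_top
```

```text
time: 2.92
eef_pos: [0.5406, 0.2178, 0.1056]
tcp_rot: [0.138, 0.99, 0.0, 0.001]
contact_force: [0.4, -0.2, 0.3]
opening: 0.002
finger_force: 0.0
[0.5406 0.2178 0.1056]
open_bottle_top 0.59 [254.9 206.2] [0.5389 0.2148 0.072 ] tool [ 0.0014 -0.0034  0.0342]
```

View pics/w2.png

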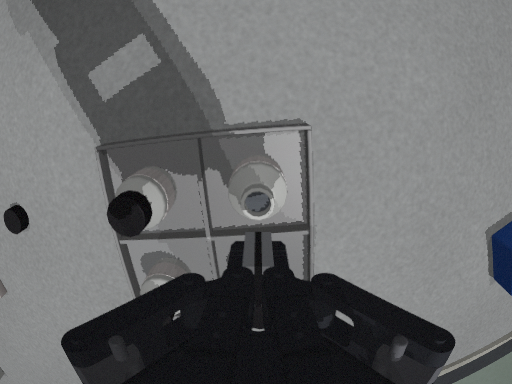

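The mouth shows at about (258,202), directly ahead of the fingertips, and the sideways error is about 2 mm. I'll lower 3 mm and hold for 3 s.

```bash
python3 -m handwheel '[[[0,0.001,-0.001,0.003,0],[0,0,0,0,0],[0,0,0,0,0],[0,0,0,0,0],[0,0,0,0,0],[0,0,0,0,0],[0,0,0,0,0],[0,0,0,0,0],[0,0,0,0,0],[0,0,0,0,0],[0,0,0,0,0],[0,0,0,0,0]]]'
python3 -m handwheel '[[[0,0,0,0,0],[0,0,0,0,0],[0,0,0,0,0],[0,0,0,0,0],[0,0,0,0,0],[0,0,0,0,0],[0,0,0,0,0],[0,0,0,0,0],[0,0,0,0,0],[0,0,0,0,0],[0,0,0,0,0],[0,0,0,0,0]]]'
python3 -m handwheel '[[[0,0,0,0,0],[0,0,0,0,0],[0,0,0,0,0],[0,0,0,0,0],[0,0,0,0,0],[0,0,0,0,0],[0,0,0,0,0],[0,0,0,0,0],[0,0,0,0,0],[0,0,0,0,0],[0,0,0,0,0],[0,0,0,0,0]]]' | head -3
python3 -c "
from h import *
print(to_tool([.499,-.0855,.1]))"
```

```text
time: 4.02
eef_pos: [0.539, 0.2165, 0.1016]
tcp_rot: [0.138, 0.99, -0.0, -0.0]
contact_force: [0.7, 0.8, 0.4]
opening: -0.001
finger_force: 0.0
time: 5.02
eef_pos: [0.539, 0.2165, 0.1016]
tcp_rot: [0.138, 0.99, 0.0, 0.0]
contact_force: [0.8, 0.0, 0.0]
opening: -0.001
finger_force: 0.0
time: 6.02
eef_pos: [0.539, 0.2165, 0.1016]
tcp_rot: [0.138, 0.99, -0.0, -0.0]
[-0.04435488 -0.30136741  0.00160818]
```

```bash
python3 -m handwheel '[[[0,0,0,-0.02,0],[0,0,0,-0.03,0],[0,-0.004,-0.03,-0.01,0],[0,-0.005,-0.035,0,0],[0,-0.005,-0.035,0,0],[0,-0.005,-0.035,0,0],[0,-0.005,-0.035,0,0],[0,-0.005,-0.035,0,0],[0,-0.005,-0.035,0,0],[0,-0.005,-0.03,0.01,0],[0,-0.003,-0.02,0.02,0],[0,-0.002,-0.01,0.02,0]]]' | head -2
python3 -m handwheel '[[[0,0,0,0,0],[0,0,0,0,0],[0,0,0,0,0]]]' | head -2
python3 look.py w3 lost_cap_top report_key_top
```

```text
time: 7.02
eef_pos: [0.4996, -0.087, 0.1124]
time: 7.27
eef_pos: [0.4996, -0.0837, 0.1125]
[ 0.4996 -0.0837  0.1125]
lost_cap_top 0.89 [253.5 185.6] [ 0.5005 -0.0891  0.018 ] tool [-0.0016 -0.0052  0.0952]
report_key_top 0.74 [487.6 166.7] [0.5391 0.151  0.04  ] tool [0.0266 0.2363 0.073 ]
report_key_top 0.59 [116.6 281.6] [ 0.5565 -0.2571  0.04  ] tool [-0.1014 -0.1516  0.0734]
```

View pics/w3.png

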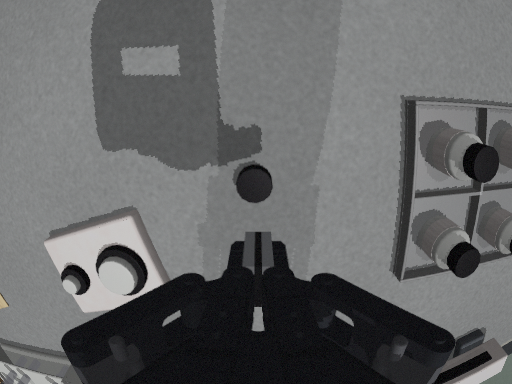

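The cap shows at (254,183) and the large key at about (121,272). I'll descend over the cap and hold.

```bash
python3 -m handwheel '[[[0,-0.001,-0.002,0.015,0],[0,0,-0.002,0.02,0],[0,0,0,0.015,0],[0,0,0,0.01,0],[0,0,0,0.003,0],[0,0,0,0,0],[0,0,0,0,0]]]' | head -2
python3 look.py w4 lost_cap_top
```

```text
time: 8.0
eef_pos: [0.4997, -0.0882, 0.0495]
[ 0.4997 -0.0882  0.0495]
lost_cap_top 0.84 [254.8 209.5] [ 0.4993 -0.0919  0.018 ] tool [-0.0002 -0.0034  0.0319]
lost_cap_top 0.63 [510.9 295.5] [0.6957 0.1686 0.018 ] tool [-0.1177  0.3009  0.0321]
```

View pics/w4.png

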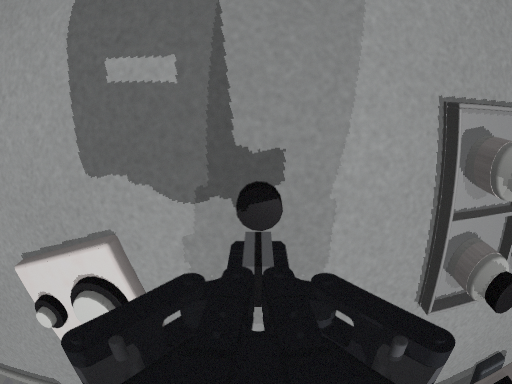

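The cap's centre, at about (260,206), is in line with the fingertips. I'll hold for 3 s.

```bash
python3 -m handwheel '[[[0,0,0,0.001,0],[0,0,0,0,0],[0,0,0,0,0],[0,0,0,0,0],[0,0,0,0,0],[0,0,0,0,0],[0,0,0,0,0],[0,0,0,0,0],[0,0,0,0,0],[0,0,0,0,0],[0,0,0,0,0],[0,0,0,0,0]]]' | head -2
python3 -m handwheel '[[[0,0,0,0,0],[0,0,0,0,0],[0,0,0,0,0],[0,0,0,0,0],[0,0,0,0,0],[0,0,0,0,0],[0,0,0,0,0],[0,0,0,0,0],[0,0,0,0,0],[0,0,0,0,0],[0,0,0,0,0],[0,0,0,0,0]]]' | head -2
python3 -m handwheel '[[[0,0,0,0,0],[0,0,0,0,0],[0,0,0,0,0],[0,0,0,0,0],[0,0,0,0,0],[0,0,0,0,0],[0,0,0,0,0],[0,0,0,0,0],[0,0,0,0,0],[0,0,0,0,0],[0,0,0,0,0],[0,0,0,0,0]]]' | head -2
python3 -c "
from h import *
print(to_tool([.549,-.2505,.1]))"
```

```text
time: 9.1
eef_pos: [0.4989, -0.0882, 0.0476]
time: 10.1
eef_pos: [0.4989, -0.0882, 0.0476]
time: 11.1
eef_pos: [0.4989, -0.0882, 0.0476]
[-0.09266494 -0.14232553 -0.05236785]
```

```bash
python3 -m handwheel '[[[0,0,0,-0.02,0],[0,0,0,-0.035,0],[0,-0.01,-0.015,-0.02,0],[0,-0.016,-0.025,0,0],[0,-0.02,-0.03,0,0],[0,-0.02,-0.03,0,0],[0,-0.016,-0.025,0,0],[0,-0.01,-0.017,0,0],[0,0,0,0,0],[0,0,0,0,0],[0,0,0,0,0]]]' | head -2
python3 look.py w5 report_key_top start_key_top
```

```text
time: 12.02
eef_pos: [0.5479, -0.2491, 0.1221]
[ 0.5479 -0.2491  0.1221]
report_key_top 0.92 [253.5 192.3] [ 0.5503 -0.2545  0.04  ] tool [-0.0039 -0.0051  0.0823]
start_key_top 0.87 [177.3 213.8] [ 0.5515 -0.3283  0.04  ] tool [-0.0249 -0.0757  0.0825]
start_key_top 0.29 [255.7 191.2] [ 0.55   -0.2525  0.04  ] tool [-0.0029 -0.0032  0.0825]
```

View pics/w5.png

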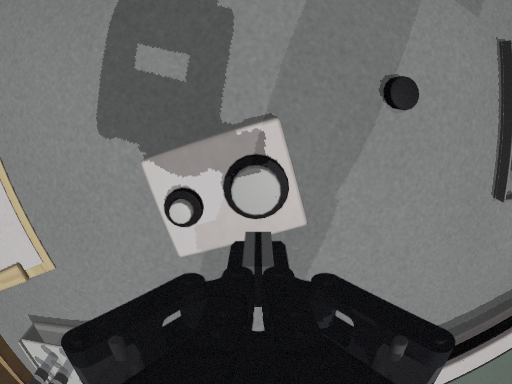

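The large key is at about (255,190) and the small one at (181,211), well to the side. I'll descend to just above the large key, then press in small steps.

```bash
python3 -m handwheel '[[[0,-0.003,-0.003,0.015,0],[0,0,0,0.02,0],[0,0,0,0.02,0],[0,0,0,0.013,0],[0,0,0,0.007,0],[0,0,0,0,0],[0,0,0,0,0]]]'
python3 -m handwheel '[[[0,0,0,0.002,0],[0,0,0,0.002,0],[0,0,0,0.002,0],[0,0,0,0.002,0],[0,0,0,0,0],[0,0,0,0,0]]]'
```

```text
time: 12.75
eef_pos: [0.5507, -0.2535, 0.0479]
tcp_rot: [0.138, 0.99, -0.0, 0.0]
contact_force: [0.2, -0.5, -0.2]
opening: -0.001
finger_force: 0.0
time: 13.25
eef_pos: [0.5504, -0.2537, 0.0396]
tcp_rot: [0.138, 0.99, 0.0, -0.0]
contact_force: [0.6, -0.5, 1.2]
opening: 0.001
finger_force: 0.0
```

```bash
python3 -m handwheel '[[[0,0,0,0.002,0],[0,0,0,0.002,0],[0,0,0,0,0],[0,0,0,0,0]]]' | sed -n '1,2p;4p'
python3 -m handwheel '[[[0,0,0,0.001,0],[0,0,0,0.001,0],[0,0,0,0,0],[0,0,0,0,0],[0,0,0,0,0]]]'| sed -n '1,2p;4p'
```

```text
time: 13.58
eef_pos: [0.5503, -0.2536, 0.0354]
contact_force: [-0.7, -0.7, 0.4]
time: 14.0
eef_pos: [0.5505, -0.2537, 0.0337]
contact_force: [0.7, 0.2, -0.8]
```

```bash
python3 - <<'E'
from h import *
s=get_state(); print(s["eef_pos"],s["contact_force"],s["wrist_torque"])
a=viewer.read_camera("scene")[210:340,80:280]; b=viewer.read_camera("wrist")[130:260,150:350]
cv2.imwrite("pics/p1.png",cv2.resize(np.hstack([a,b]),None,fx=2,fy=2,interpolation=cv2.INTER_CUBIC))
E
```

```text
[ 0.55052812 -0.25370665  0.03365347] [ 0.71926109  0.19063694 -0.82516022] [0.02195779 0.02719961 0.05919465]
```

View pics/p1.png

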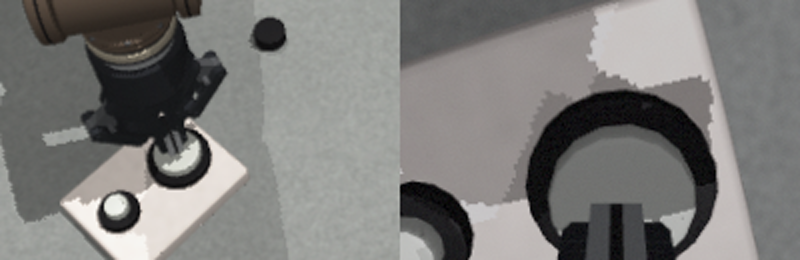

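The fingers stand over the large key, clear of the small one, but no contact force shows yet. I'll keep lowering gently.

```bash
python3 -m handwheel '[[[0,0,0,0.001,0],[0,0,0,0.001,0],[0,0,0,0,0],[0,0,0,0,0]]]' | sed -n '1,2p;4p'
python3 -m handwheel '[[[0,0,0,0.001,0],[0,0,0,0.001,0],[0,0,0,0,0],[0,0,0,0,0],[0,0,0,0,0]]]'| sed -n '1,2p;4p'
```

```text
time: 14.43
eef_pos: [0.5504, -0.2536, 0.0315]
contact_force: [-0.5, 0.7, 0.5]
time: 14.85
eef_pos: [0.5505, -0.2537, 0.0296]
contact_force: [-0.8, 0.2, 0.4]
```

```bash
python3 -m handwheel '[[[0,0,0,0.001,0],[0,0,0,0.001,0],[0,0,0,0,0],[0,0,0,0,0]]]' | sed -n '1,2p;4p'
python3 - <<'E'
from h import *
a=viewer.read_camera("scene")[230:330,100:220]; b=viewer.read_camera("wrist")[130:260,150:350]
cv2.imwrite("pics/p2.png",np.hstack([cv2.resize(a,(480,400),interpolation=cv2.INTER_CUBIC),cv2.resize(b,(320,400))]))
s=get_state();print(s["joint_efforts"].round(2),s["qpos"].round(3))
E
```

```text
time: 15.18
eef_pos: [0.5504, -0.2536, 0.0275]
contact_force: [0.8, 0.4, 0.6]
[  0.   -37.69 -24.14  -0.     0.    -0.  ] [-0.599  0.346  1.863  0.     0.933 -1.892]
```

View pics/p2.png

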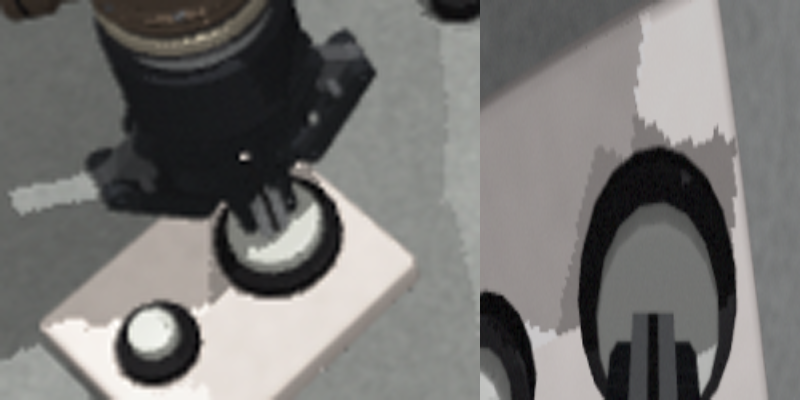

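The fingertips are still over the large key and no force shows, so I'll keep going step by step.

```bash
for i in 1; do :; done; python3 -m handwheel '[[[0,0,0,0.001,0],[0,0,0,0.001,0],[0,0,0,0,0]]]' | sed -n '1,2p;4p'
python3 -m handwheel '[[[0,0,0,0.001,0],[0,0,0,0.001,0],[0,0,0,0,0]]]'| sed -n '1,2p;4p'
python3 - <<'E'
from h import *
p=viewer.camera_params("scene");f=192/np.tan(np.radians(p["fov_y"])/2);A=R.from_quat(p["attitude"])
s=get_state()
for z in(0,.01,.02):
    c=A.inv().apply(s["eef_pos"]+[0,0,z]-p["xyz"]); print(p["cx"]-f*c[0]/c[2],p["cy"]+f*c[1]/c[2])
H=np.array(viewer.camera_params("wrist")["hand_eye"]);print(H.round(4))
E
```

```text
time: 15.53
eef_pos: [0.5503, -0.2536, 0.0254]
contact_force: [-0.0, -0.1, -0.2]
time: 15.78
eef_pos: [0.5503, -0.2536, 0.0233]
contact_force: [0.3, 0.1, 0.4]
169.74333568889887 290.091823619581
168.85187667641986 287.56635905929227
167.94441727685813 284.99556609919733
[[ 6.000e-04  9.526e-01  3.042e-01  7.760e-02]
 [ 1.000e+00 -6.000e-04 -3.000e-04 -1.500e-03]
 [-2.000e-04  3.042e-01 -9.526e-01 -1.656e-01]
 [ 0.000e+00  0.000e+00  0.000e+00  1.000e+00]]
```

```bash
python3 - <<'E'
from h import *
p=viewer.camera_params("wrist");f=192/np.tan(np.radians(p["fov_y"])/2);H=np.array(p["hand_eye"])
for x in(0,.005,.011):
  for z in(0,-.006,-.012,-.018):
    c=H[:3,:3].T@(np.array([x,0,z])-H[:3,3]); v=np.array([c[0],-c[1]]); n=np.hypot(*v); t=np.arctan2(n,-c[2])
    print(x,z,(np.array([p["cx"],p["cy"]])+f*t*v/n).round(1))
s=get_state();print(s["joint_efforts"].round(2),s["eef_pos"],s["contact_force"])
a=viewer.read_camera("top")[150:260,300:430]; b=viewer.read_camera("scene")[240:330,110:220]
cv2.imwrite("pics/p3.png",np.vstack([cv2.resize(a,(520,300),interpolation=cv2.INTER_CUBIC),cv2.resize(b,(520,300),interpolation=cv2.INTER_CUBIC)]))
E
```

```text
0 0 [260.  228.2]
0 -0.006 [260.1 232.5]
0 -0.012 [260.1 237. ]
0 -0.018 [260.2 241.8]
0.005 0 [260.  220.8]
0.005 -0.006 [260.1 224.8]
0.005 -0.012 [260.2 229.2]
0.005 -0.018 [260.2 233.8]
0.011 0 [260.  211.6]
0.011 -0.006 [260.1 215.5]
0.011 -0.012 [260.2 219.6]
0.011 -0.018 [260.3 223.9]
[-1.000e-02 -3.797e+01 -2.422e+01 -0.000e+00 -2.000e-02 -0.000e+00] [ 0.55033976 -0.25359463  0.02334497] [0.2950031  0.11819128 0.40951128]
```

View pics/p3.png

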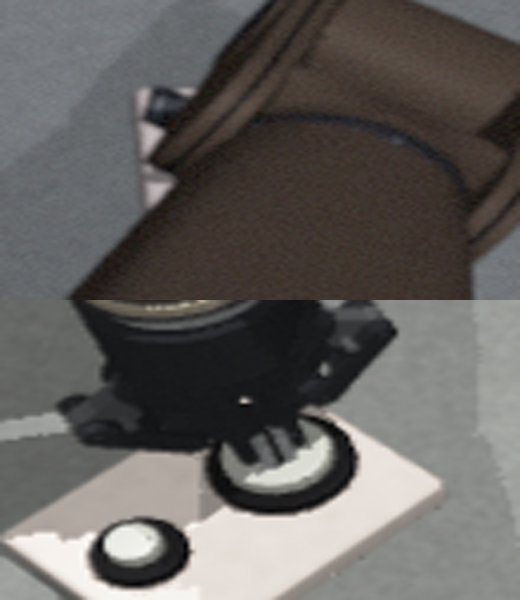

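The wrist-camera geometry and the lack of force both suggest the fingertips are higher than the TCP reading. I'll keep lowering until they touch.

```bash
python3 -m handwheel '[[[0,0,0,0.001,0],[0,0,0,0.001,0],[0,0,0,0,0]]]' | sed -n '1,2p;4p'
python3 -m handwheel '[[[0,0,0,0.001,0],[0,0,0,0,0],[0,0,0,0,0]]]'| sed -n '1,2p;4p'
python3 - <<'E'
from h import *
s=get_state();print(s["opening"],s["joint_efforts"].round(2))
# height cross-check: tray/key spacing at assumed z
for r in viewer.pinpoint("wrist","report_key_top")[:2]+viewer.pinpoint("wrist","start_key_top")[:2]+viewer.pinpoint("wrist","lost_cap_top")[:1]: print(np.array(r["xy"])*[512,384],r["confidence"],at_z("wrist",r["xy"],.04).round(4),at_z("wrist",r["xy"],.018).round(4))
E
```

```text
time: 16.13
eef_pos: [0.5505, -0.2537, 0.0215]
contact_force: [-0.4, -0.4, 0.4]
time: 16.38
eef_pos: [0.5505, -0.2537, 0.0208]
contact_force: [-0.2, 0.8, 2.3]
0.0006794584715427238 [-4.000e-02 -3.696e+01 -2.358e+01  1.000e-02 -1.700e-01 -0.000e+00]
[265.3184 236.0832] 0.65 [ 0.5473 -0.2499  0.04  ] [ 0.5581 -0.2523  0.018 ]
[149.1968 265.9968] 0.95 [ 0.5492 -0.3233  0.04  ] [ 0.5602 -0.3368  0.018 ]
```

Contact begins at a reading of 0.021, so the real fingertips sit about 19 mm above the reported TCP. That means both pointings were about 5 cm up instead of 3. The key hasn't been pressed far enough to count, so I'll go back and redo both pointings 19 mm lower, in order.

```bash
python3 -m handwheel '[[[0,0,0,-0.01,0],[0,0,0,-0.03,0],[0,0,0,-0.04,0],[0,0.004,0.014,-0.03,0],[0,0.008,0.028,-0.01,0],[0,0.0115,0.037,0,0],[0,0.0115,0.037,0,0],[0,0.0115,0.037,0,0],[0,0.0115,0.037,0,0],[0,0.0115,0.037,0,0],[0,0.0115,0.037,0,0],[0,0.0115,0.037,0,0]]]' | head -2
python3 -m handwheel '[[[0,0.0115,0.037,0,0],[0,0.0115,0.037,0,0],[0,0.0115,0.037,0,0],[0,0.008,0.025,0,0],[0,0.004,0.012,0,0],[0,0,0,0,0],[0,0,0,0,0]]]' | head -4
python3 - <<'E'
from h import *
print(ctrl.pinch_z if hasattr(ctrl,"pinch_z") else dir(ctrl)); print(to_tool([.539,.2165,.0835]).round(4))
r=viewer.pinpoint("wrist","open_bottle_top")[0]; print(r["confidence"],at_z("wrist",r["xy"],.072).round(4))
E
```

```text
time: 17.53
eef_pos: [0.5438, 0.0629, 0.1414]
time: 18.12
eef_pos: [0.5399, 0.2159, 0.1407]
tcp_rot: [0.138, 0.99, -0.0, 0.0]
contact_force: [0.4, -0.4, -0.2]
0.0187
[0.001  0.0003 0.0572]Traceback (most recent call last):
  File "<stdin>", line 3, in <module>
IndexError: list index out of range
```

```bash
python3 -m handwheel '[[[0,0.001,0,0.01,0],[0,0,0,0.02,0],[0,0,0,0.015,0],[0,0,0,0.008,0],[0,0,0,0.004,0],[0,0,0,0,0],[0,0,0,0,0],[0,0,0,0,0],[0,0,0,0,0],[0,0,0,0,0],[0,0,0,0,0],[0,0,0,0,0]]]' | sed -n '1,2p;4p'
python3 -m handwheel '[[[0,0,0,0,0],[0,0,0,0,0],[0,0,0,0,0],[0,0,0,0,0],[0,0,0,0,0],[0,0,0,0,0],[0,0,0,0,0],[0,0,0,0,0],[0,0,0,0,0],[0,0,0,0,0],[0,0,0,0,0],[0,0,0,0,0]]]' | head -2
python3 -m handwheel '[[[0,0,0,0,0],[0,0,0,0,0],[0,0,0,0,0],[0,0,0,0,0],[0,0,0,0,0],[0,0,0,0,0],[0,0,0,0,0],[0,0,0,0,0],[0,0,0,0,0],[0,0,0,0,0],[0,0,0,0,0],[0,0,0,0,0]]]' | head -2
python3 - <<'E'
from h import *
a=viewer.read_camera("scene")[100:240,230:390]
cv2.imwrite("pics/s2.png",cv2.resize(a,None,fx=4,fy=4,interpolation=cv2.INTER_CUBIC))
E
```

```text
time: 19.17
eef_pos: [0.5392, 0.2166, 0.084]
contact_force: [0.2, 0.2, 0.3]
time: 20.17
eef_pos: [0.539, 0.2164, 0.0836]
time: 21.17
eef_pos: [0.539, 0.2165, 0.0836]
```

View pics/s2.png

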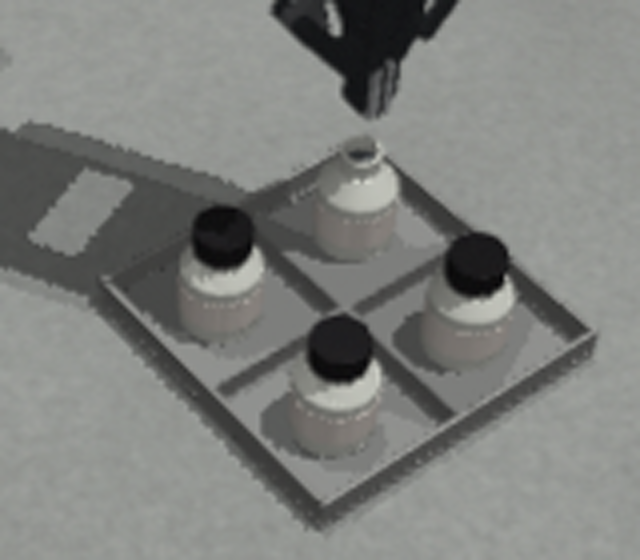

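The view shows the fingertips at about (375,115), roughly 28 mm above the mouth at (362,150). That confirms the offset. I'll check the lateral offset in the same picture.

```bash
python3 - <<'E'
from h import *
g=lambda c,r,z: at_z("scene",[(230+c/4)/512,(100+r/4)/384],z).round(4)
print(g(362,150,.072),g(375,115,.1023),g(375,115,.098))
for i in range(2):
    for c in("wrist",):
        viewer.read_camera(c)
        for r in viewer.pinpoint(c,"open_bottle_top")[:1]: print(c,r["confidence"],np.array(r["xy"])*[512,384],at_z(c,r["xy"],.072).round(4))
E
```

```text
[0.5389 0.2159 0.072 ] [0.5447 0.2159 0.1023] [0.5422 0.2199 0.098 ]
wrist 0.57 [261.6832 218.9952] [0.5382 0.2179 0.072 ]
wrist 0.7 [258.6112 217.3824] [0.5365 0.2163 0.072 ]
```

The mouth sits at (0.539, 0.216), under the tip. I'll hold a little longer and then go to the cap.

```bash
python3 -m handwheel '[[[0,0,0,0,0],[0,0,0,0,0],[0,0,0,0,0],[0,0,0,0,0],[0,0,0,0,0],[0,0,0,0,0],[0,0,0,-0.02,0],[0,0,0,-0.03,0],[0,-0.005,-0.034,-0.01,0],[0,-0.005,-0.035,0,0],[0,-0.005,-0.035,0,0],[0,-0.005,-0.035,0,0]]]' | head -2
python3 -m handwheel '[[[0,-0.005,-0.035,0,0],[0,-0.006,-0.035,0,0],[0,-0.006,-0.035,0,0],[0,-0.005,-0.03,0,0],[0,-0.003,-0.02,0.015,0],[0,-0.001,-0.01,0.025,0],[0,0,0,0.02,0],[0,0,0,0.01,0],[0,0,0,0,0],[0,0,0,0,0]]]' | head -2
python3 -c "
from h import *
print(to_tool([.4995,-.0885,.0285]).round(4))"
```

```text
time: 22.42
eef_pos: [0.5199, 0.0762, 0.1443]
time: 23.25
eef_pos: [0.4998, -0.0881, 0.0736]
[ 0.0002 -0.0004  0.0451]
```

```bash
python3 -m handwheel '[[[0,0,0,0.015,0],[0,0,0,0.015,0],[0,0,0,0.01,0],[0,0,0,0.004,0],[0,0,0,0,0],[0,0,0,0,0],[0,0,0,0,0],[0,0,0,0,0],[0,0,0,0,0],[0,0,0,0,0],[0,0,0,0,0],[0,0,0,0,0]]]' | sed -n '1,2p;4p'
python3 -m handwheel '[[[0,0,0,0,0],[0,0,0,0,0],[0,0,0,0,0],[0,0,0,0,0],[0,0,0,0,0],[0,0,0,0,0],[0,0,0,0,0],[0,0,0,0,0],[0,0,0,0,0],[0,0,0,0,0],[0,0,0,0,0],[0,0,0,0,0]]]' | head -2
python3 -m handwheel '[[[0,0,0,0,0],[0,0,0,0,0],[0,0,0,0,0],[0,0,0,0,0],[0,0,0,0,0],[0,0,0,0,0],[0,0,0,0,0],[0,0,0,0,0],[0,0,0,0,0],[0,0,0,0,0],[0,0,0,0,0],[0,0,0,0,0]]]' | head -2
python3 -m handwheel '[[[0,0,0,0,0],[0,0,0,0,0],[0,0,0,0,0],[0,0,0,0,0]]]' | head -2
python3 -c "
from h import *
viewer.read_camera('wrist')
for r in viewer.pinpoint('wrist','lost_cap_top')[:2]: print(r['confidence'],at_z('wrist',r['xy'],.018))
print(to_tool([.5500,-.2525,.1]).round(4))"
```

```text
time: 24.25
eef_pos: [0.4999, -0.0885, 0.0298]
contact_force: [0.8, -0.1, -0.9]
time: 25.25
eef_pos: [0.4999, -0.0885, 0.0296]
time: 26.25
eef_pos: [0.4999, -0.0885, 0.0296]
time: 26.58
eef_pos: [0.4999, -0.0885, 0.0296]
0.72 [ 0.49783385 -0.08910916  0.018     ]
[-0.0932 -0.144  -0.0704]
```

The cap's position is confirmed, so on to the key.

```bash
python3 -m handwheel '[[[0,0,0,-0.02,0],[0,0,0,-0.035,0],[0,-0.01,-0.015,-0.015,0],[0,-0.016,-0.025,0,0],[0,-0.021,-0.032,0,0],[0,-0.02,-0.03,0,0],[0,-0.016,-0.025,0,0],[0,-0.01,-0.017,0,0],[0,0,0,0,0],[0,0,0,0.02,0],[0,0,0,0.025,0],[0,0,0,0.015,0]]]' | head -2
python3 -m handwheel '[[[0,0,0,0.01,0],[0,0,0,0.003,0],[0,0,0,0,0],[0,0,0,0,0]]]' | sed -n '1,2p;4p'
```

```text
time: 27.68
eef_pos: [0.5486, -0.2512, 0.0375]
time: 28.02
eef_pos: [0.5504, -0.2525, 0.0275]
contact_force: [-0.4, -0.2, 0.1]
```

```bash
python3 -m handwheel '[[[0,0,0,0.003,0],[0,0,0,0.003,0],[0,0,0,0.002,0],[0,0,0,0.001,0],[0,0,0,0,0]]]' | sed -n '1,2p;4p'
python3 -m handwheel '[[[0,0,0,0.001,0],[0,0,0,0.001,0],[0,0,0,0,0]]]' | sed -n '1,2p;4p'
```

```text
time: 28.43
eef_pos: [0.5507, -0.2529, 0.0185]
contact_force: [0.4, 0.4, 2.6]
time: 28.68
eef_pos: [0.5507, -0.253, 0.0163]
contact_force: [1.6, 0.0, 3.7]
```

```bash
python3 -m handwheel '[[[0,0,0,0.001,0],[0,0,0,0.0005,0],[0,0,0,0,0],[0,0,0,0,0]]]' | sed -n '1,2p;4p'
```

```text
time: 29.02
eef_pos: [0.5507, -0.253, 0.0154]
contact_force: [1.1, 1.1, 6.9]
```

```bash
python3 -m handwheel '[[[0,0,0,0.001,0],[0,0,0,0,0],[0,0,0,0,0],[0,0,0,0,0]]]' | sed -n '1,2p;4p'
```

```text
time: 29.35
eef_pos: [0.5507, -0.253, 0.0153]
contact_force: [-1.0, 1.0, 11.8]
```

Force rises with no further travel, so the key is bottomed. I'll release and draw clear.

```bash
python3 -m handwheel '[[[0,0,0,-0.003,0],[0,0,0,-0.005,0],[0,0,0,-0.01,0],[0,0,0,-0.03,0],[0,0,0,-0.035,0],[0,0,0,-0.03,0],[0,0,0,-0.01,0],[0,0,0,0,0],[0,0,0,0,0],[0,0,0,0,0],[0,0,0,0,0],[0,0,0,0,0]]]' | sed -n '1,2p;4p'
python3 - <<'E'
from h import *
viewer.read_camera("scene")
for n in ("open_bottle_top","lost_cap_top","report_key_top"):
    for r in viewer.pinpoint("scene",n)[:1]: print(n,r["confidence"],at_z("scene",r["xy"],Z[n]).round(4))
from plant import sign_off
print(sign_off())
E
```

```text
time: 30.35
eef_pos: [0.5486, -0.2517, 0.1336]
contact_force: [0.9, -0.3, 0.4]
open_bottle_top 0.84 [0.5363 0.2058 0.072 ]
lost_cap_top 0.66 [ 0.4997 -0.0897  0.018 ]
report_key_top 0.58 [ 0.5455 -0.2496  0.04  ]
the job is handed in; nothing more can be done
None
```

Job handed in at about 30 s: I pointed at the open bottle, then the cap, and fully pressed and released the large key, with nothing else touched as far as I could see; the first pointings were about 2 cm too high, so I repeated both before the full key press.

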